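# Hook up the drop guard of the bench guillotine

## Robot

A 6-joint arm with a two-finger parallel gripper is mounted at the origin on the work surface. World frame = base frame: x ahead of the robot, y to its left, z up, the work surface at z = 0. Lengths are in mm, angles in rad, forces in N, time in s.
With the tool pointing down it reaches from about 350 to 975 mm from the base axis. Payload 7.1 kg.
Tool frame: the origin (TCP) lies midway between the tips of the shut fingers; the grasp point (between the pads) lies 19 mm behind it (ctrl.hold_point_z is the distance from the TCP to the grasp point, in mm); x points along the fingers, y is the direction in which the jaws open and shut, and the axes are right-handed (so a half turn about x gives the same grasp; the last joint's range is limited). The gripper opens to 88 mm and grips with 3 to 60 N. Pads are 20 mm wide; open, the fingers measure 115 mm over their backs; the gripper's body (75 mm by 178 mm) begins 61 mm behind the grasp point.
Start: joints at [-1.318, 0.423, 1.63, -0, 1.089, -0.019], TCP at [167.81, -602.034, 194.475] pointing down, gripper open.
Joint ranges: [-3, 3], [-0.9, 2.11], [0.09, 2.58], [-1.31, 4.45], [0.11, 2.69], [-2.54, 2.54]. Speed limits (rad/s): [2.39, 2.39, 3.01, 3.14, 3.14, 3.14].

## Interface

Orientations are given as a rotation vector (axis times angle).
In Python, from workcell import ctrl, get_image, calibration gives the robot as it stands.
- The arm moves only by the tool move_arm, never from a script. Its argument "rows" is a list of rows, each a list of 5 numbers: the shift along the world's x, y, z in mm, then the turn about the world's z in rad, then the closure, from -1 (fully open) to 1 (shut). In form: [[tx, ty, tz, roll, jaw], ...]. A call has 1 to 12 rows; each row is the pose to reach, as a shift and turn from the pose measured when the call began; what a row does not reach only later rows make up. A row lasts 1/8 s, in which the tool goes at most 62.5 mm and 10.7 degrees, less where a joint would pass 70% of its speed; a pose out of reach is approached as far as the arm can. A call with a gripper value outside its range is refused whole. The fingers move at their own pace and stop on an object; the grip force is fixed at half the most. Time passes only in rows, so rows that repeat a pose let the fingers close. It gives the time, the measured TCP pose, the force and the opening at its end, in the units of the state.
- ctrl.get_obs(): the state, without advancing time (a new reading comes with each control period).
- get_image(name): name is "scene" or "top"; returns the picture (420x560x3 uint8, blue, green, red); there is no depth.
- calibration(name): a dict with "fx", "fy", "cx", "cy" (pixels), "D" ([k1, k2, p1, p2, k3] as OpenCV has them; the pictures are not rectified), "view" (4x4, takes a point from world to camera coordinates). Camera axes: x right, y up, looking along -z (the intrinsics and any distortion apply to the point x, -y, -z); pixel columns grow to the right and rows downward; lengths in mm; the calibration is good to about 2 mm. A picture is of the moment at which its call begins. calibration takes no time and is no camera call.
- ctrl.close_job(): hands the job in, once; it reports no verdict.
The state is a dict: "t": time; "qpos": joint angles; "qvel": joint speeds; "joint_torque": joint torques, N m; "ee_pos": TCP position; "orientation": TCP orientation; "ft_force": force on the tool from outside, world axes, zero at the start; "moment": the same for the moment, N m; "width": finger opening in mm.
Only numpy, scipy, OpenCV 4.12 (cv2) and the standard library are available. Lean on these libraries where they do the work, as an engineer would, in place of code of your own. Each camera call takes 0.05 s, during which the arm holds its last target.

## Task

Raise the clear drop guard of the guillotine with the orange handle and hang it open: lift it straight up, push it back over the front lips of the two notched cheeks and let its cross bar down into the notches, so that the guard stays up by itself when you let go. Leave the blue guard shut.

Things in the scene. Friction and masses are not known exactly. Their poses are not given: they have to be found in the camera images.
- orange_handle (a point): Centre of the orange handle bar on the clear guard's top: 90 mm long (y), 18 thick (x), 20 high; pinch from above, fingers closing along x. Guard below it: 12 mm thick, 158 wide, top edge 18 mm under this point. Moves with the guard; shut, it is 188 mm above the table. z is up; x is level, from the machine's front (robot side) to its rear. Machine behind the handle is at most 120 mm high.
- orange_lift (a joint): Rise of the orange guard, m: 0 shut, 0.13 top stop. It drops by its weight (about 0.4 kg) if let go. Its steel cross bar (10 mm thick, along y, 88 mm below the handle centre, slotted ends) must rise above 0.100 to clear the front lips (10 mm thick, 15 high) of the notches in the two grey cheeks (at y = +-92 mm, tops 215 mm above the table). Hung in the notches it reads 0.085.
- orange_shift (a joint): Shift of the orange guard to the rear, along the handle's x, m: 0 in front of the cheeks (as when shut), 0.046 rear stop; slides level with about 0.5 N friction. The cheeks block it until the cross bar is above the lips. Notches are 32 mm wide, open upward, their middle at 0.034; in them the bar may lie anywhere from 0.023 to 0.045.
- blue_lift (a joint): Rise of the blue guard of the other guillotine (same build, blue handle and frame), m: 0 is shut. To be left shut.

How it is judged:
By the outcome, as a careful person would: the job done as asked, in the order asked, and still so for the second after the job is handed in, with the robot touching nothing.
It also fails if it takes over 35 s, if anything falls off the work surface, if the arm or the gripper's body presses on something with over 40 N, if the wrist force passes 120 N, or if a joint passes its speed limit or range.

## Working session

There is one attempt and no reset: what is moved stays moved. The work goes in short steps, Python scripts to look and compute and a tool call to move; the robot and the scene stay as the last step left them, time stands still between calls to the robot, and variables do not carry over. Pictures are saved under pics/ and viewed, and the job is handed in when it is done.

Besides the shell and the picture viewer there is one more tool, called after "Emit:" as name(argument=value, ...), one argument or row to a line, values as JSON. move_arm: Moves the arm, as the interface text tells. Its arguments: {"type":"object","properties":{"rows":{"type":"array"}},"required":["rows"]}

```bash
mkdir -p pics; python3 - <<'E'
from workcell import ctrl,get_image,calibration
import cv2
for n in("scene","top"):
    cv2.imwrite(f"pics/{n}0.png",get_image(n)); c=calibration(n); print(n,c)
o=ctrl.get_obs();print(o)
E
```

```text
scene {'fx': 435.705875143056, 'fy': 435.705875143056, 'cx': 277.9737220053222, 'cy': 205.70223090269147, 'D': array([-0.03722179,  0.        ,  0.        ,  0.        ,  0.        ]), 'view': array([[ 9.33483386e-01, -3.58526285e-01,  8.22622649e-03,
        -5.21889981e+02],
       [ 2.69760928e-01,  7.17112821e-01,  6.42633834e-01,
        -2.31321561e+02],
       [-2.36300254e-01, -5.97668893e-01,  7.66129287e-01,
        -7.84217964e+02],
       [ 0.00000000e+00,  0.00000000e+00,  0.00000000e+00,
         1.00000000e+00]])}
top {'fx': 399.4330964231946, 'fy': 399.4330964231946, 'cx': 278.44251399749584, 'cy': 208.78308422295262, 'D': array([0.00899496, 0.        , 0.        , 0.        , 0.        ]), 'view': array([[-2.79805085e-02, -9.99484573e-01,  1.57378297e-02,
        -1.89897139e+00],
       [ 9.97049313e-01, -2.67795527e-02,  7.19411104e-02,
        -5.58737884e+02],
       [-7.14825780e-02,  1.77043411e-02,  9.97284712e-01,
        -8.45844455e+02],
       [ 0.00000000e+00,  0.00000000e+00,  0.00000000e+00,
         1.00000000e+00]])}
{'t': 0.1, 'qpos': array([-1.31802468e+00,  4.23728082e-01,  1.63060711e+00,  2.26439583e-05,
        1.08860811e+00, -1.90064205e-02]), 'qvel': array([ 1.15669758e-03, -7.64745740e-04, -8.75165018e-04,  1.38360204e-03,
       -2.79269005e-04,  2.64509620e-05]), 'joint_torque': array([-6.02950568e-04, -5.45614457e+01, -2.74324554e+01,  6.43958920e-02,
        1.88188726e-02, -2.66762748e-05]), 'ee_pos': array([ 167.67032131, -601.52901905,  193.80469042]), 'orientation': array([ 2.07651944,  0.28534287, -2.07680783]), 'ft_force': array([ 0.08071077,  0.04084214, -0.36523313]), 'moment': array([-0.04185558, -0.01963268,  0.01619393]), 'width': 87.75832545527663}
```

View pics/scene0.png

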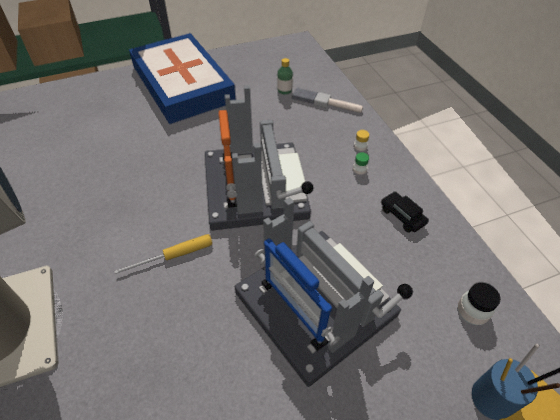

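View pics/top0.png

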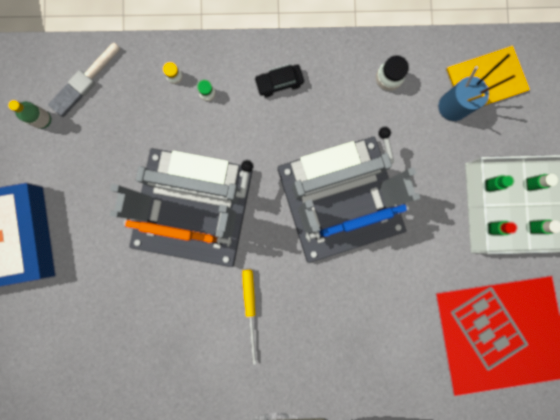

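The top view shows the orange handle around (170,232) and the blue one around (365,222). The scene view shows orange around (225,145). I'll enlarge both.

```bash
python3 - <<'E'
import cv2
a=cv2.imread("pics/top0.png")[140:275,105:265];cv2.imwrite("pics/topc.png",cv2.resize(a,None,fx=4.5,fy=4.4,interpolation=cv2.INTER_CUBIC))
a=cv2.imread("pics/scene0.png")[80:230,195:315];cv2.imwrite("pics/scc.png",cv2.resize(a,None,fx=4,fy=4,interpolation=cv2.INTER_CUBIC))
E
```

```text
(no output)
```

View pics/topc.png

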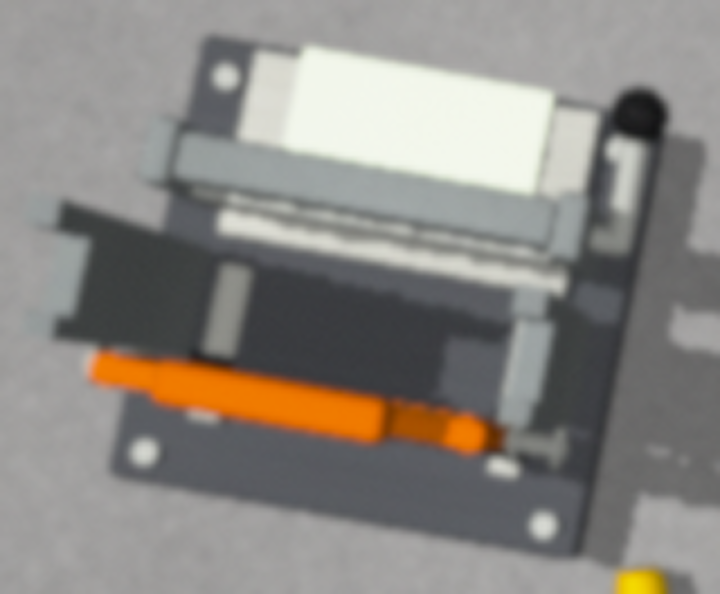

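View pics/scc.png

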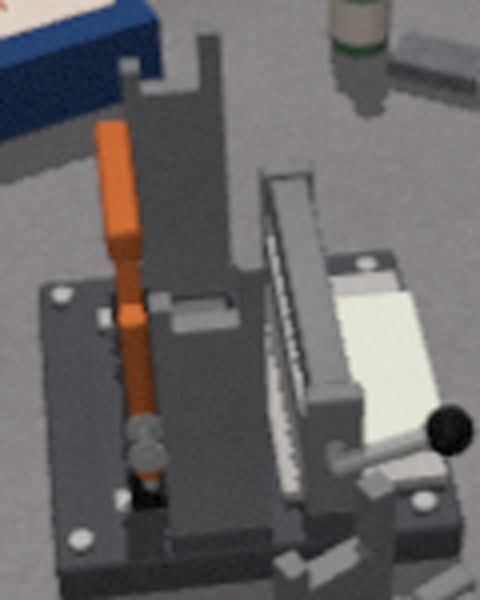

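```bash
python3 - <<'E'
import cv2
a=cv2.imread("pics/top0.png")[212:248,118:218];cv2.imwrite("pics/topd.png",cv2.resize(a,None,fx=8,fy=8,interpolation=cv2.INTER_CUBIC))
a=cv2.imread("pics/scene0.png")[105:155,205:255];cv2.imwrite("pics/scd.png",cv2.resize(a,None,fx=12,fy=12,interpolation=cv2.INTER_CUBIC))
E
```

```text
(no output)
```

View pics/topd.png

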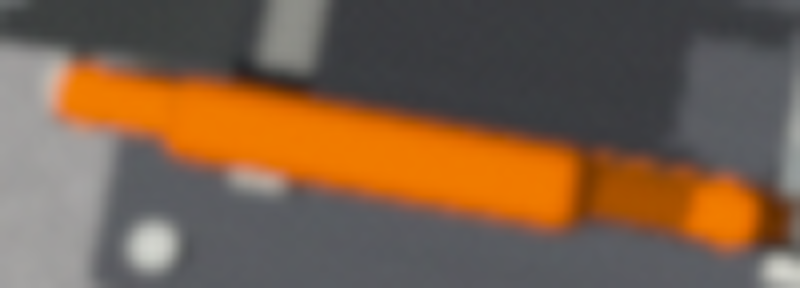

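View pics/scd.png

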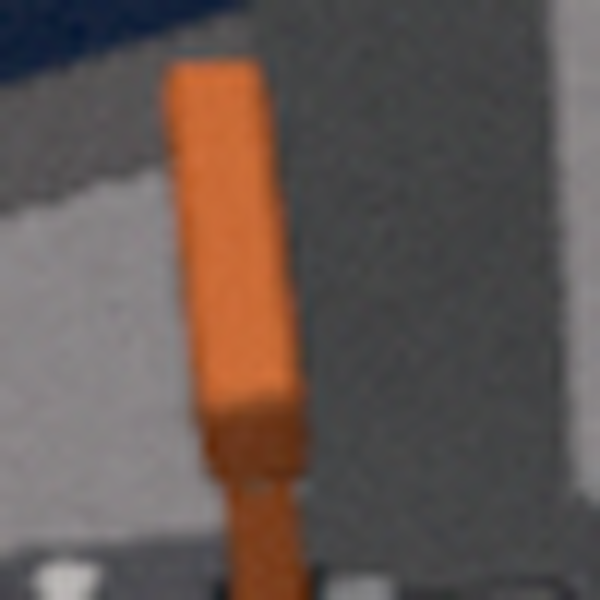

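The top crop shows the handle's top-face corners at (170,78), (165,152), (578,150) and (564,228). The scene crop has the same corners at (260,63), (168,65), (300,390) and (205,404). I'll triangulate these and fit the pose.

```bash
cat >h.py <<'E'
import numpy as np,cv2
from workcell import ctrl,get_image,calibration
F=np.diag([1,-1,-1.])
def cam(n):
    c=calibration(n);V=np.array(c["view"]);R=F@V[:3,:3];t=F@V[:3,3]
    return np.array([[c["fx"],0,c["cx"]],[0,c["fy"],c["cy"]],[0,0,1]]),np.array(c["D"]),R,t
def proj(n,P):
    K,D,R,t=cam(n);return cv2.projectPoints(np.atleast_2d(P).astype(float),cv2.Rodrigues(R)[0],t,K,D)[0][:,0]
def und(n,p):
    K,D,R,t=cam(n);return cv2.undistortPoints(np.array(p,float)[:,None],K,D)[:,0]
def tri(a,b):
    M=[np.c_[cam(n)[2],cam(n)[3]] for n in("top","scene")]
    X=cv2.triangulatePoints(M[0],M[1],und("top",a).T,und("scene",b).T);return (X[:3]/X[3]).T
E
python3 - <<'E'
from h import *
from scipy.optimize import least_squares
a=(np.array([[170,78],[165,152],[578,150],[564,228]])+.5)/8-.5+[118,212]
b=(np.array([[260,63],[168,65],[300,390],[205,404]])+.5)/12-.5+[205,105]
X=tri(a,b);print(X.round(1));print(X.mean(0))
L=np.array([[9,45,10],[-9,45,10],[9,-45,10],[-9,-45,10.]])
def P(v,L=L):
    c,s=np.cos(v[3]),np.sin(v[3]);return L@np.array([[c,-s,0],[s,c,0],[0,0,1]]).T+v[:3]
f=lambda v:np.r_[proj("top",P(v))-a,proj("scene",P(v))-b].ravel()
r=least_squares(f,[*X.mean(0)[:2],188,-.1]);print(r.x,r.fun.round(2))
R=cv2.Rodrigues(ctrl.get_obs()["orientation"])[0];print(R.round(3))
E
```

```text
[[530.5 226.7 192.5]
 [514.5 226.4 196.6]
 [511.9 139.  195.9]
 [496.1 142.2 195.1]]
[513.2560022 183.5649143 195.0452729]
[ 5.13378237e+02  1.83765455e+02  1.84626061e+02 -2.10077059e-01] [-0.02 -0.41 -1.58  0.68  0.67  0.11  0.34  0.71  0.78 -0.73 -0.3  -0.09
  1.2   0.72 -0.22  0.48]
[[-0.     0.268 -0.963]
 [ 0.001 -0.963 -0.268]
 [-1.    -0.001 -0.   ]]
```

Fit: handle centre is about (513.4, 183.8, 186) with yaw -0.21, so rear is the direction (0.978, -0.209). The height agrees with the stated 188 to within 2-4 mm. The jaws have to turn +1.09 rad. I'll move there high up.

Emit:
move_arm(
  rows=[
    [20,20,50,0.09,-1],
    [60,60,85,0.18,-1],
    [100,100,110,0.27,-1],
    [140,140,130,0.36,-1],
    [180,185,136,0.46,-1],
    [210,240,136,0.56,-1],
    [235,295,136,0.66,-1],
    [255,350,136,0.75,-1],
    [270,405,136,0.85,-1],
    [285,460,136,0.95,-1],
    [300,515,136,1.05,-1],
    [312,570,136,1.09,-1],
  ],
)

```text
t: 1.6
ee_pos: [479.7, -29.6, 329.6]
orientation: [1.359, 1.105, -1.361]
ft_force: [1.3, 0.4, 0.6]
width: 87.7
```

Emit:
move_arm(
  rows=[
    [10,55,0,0,-1],
    [18,110,0,0,-1],
    [26,165,0,0,-1],
    [34,213,0,0,-1],
    [34,213,-40,0,-1],
    [34,213,-80,0,-1],
    [34,213,-80,0,-1],
    [34,213,-80,0,-1],
  ],
)

```text
t: 2.6
ee_pos: [514.4, 183.5, 250.9]
orientation: [1.361, 1.105, -1.36]
ft_force: [0.1, 0.4, 0.4]
width: 87.8
```

```bash
python3 - <<'E'
from h import *
o=ctrl.get_obs();R=cv2.Rodrigues(o["orientation"])[0];print(o["ee_pos"],R.round(3),np.arctan2(R[1,1],R[0,1]),o["ft_force"],o["qpos"])
s=get_image("scene");cv2.imwrite("pics/s1.png",cv2.resize(s[60:240,150:360],None,fx=3,fy=3,interpolation=cv2.INTER_CUBIC))
s=get_image("top");cv2.imwrite("pics/t1.png",cv2.resize(s[140:290,80:280],None,fx=4,fy=4,interpolation=cv2.INTER_CUBIC))
print(proj("scene",o["ee_pos"]),proj("top",o["ee_pos"]))
E
```

```text
[514.44017241 183.45248993 250.86079607] [[-0.     0.979 -0.206]
 [ 0.001 -0.206 -0.979]
 [-1.    -0.    -0.001]] -0.20722353700854856 [0.12538913 0.39418013 0.40388551] [3.20307198e-01 2.43893457e-01 1.75090413e+00 7.99466213e-04
 1.14685469e+00 5.27201973e-01]
[[222.3581789  100.03018721]] [[154.0918338 229.5488858]]
```

View pics/s1.png

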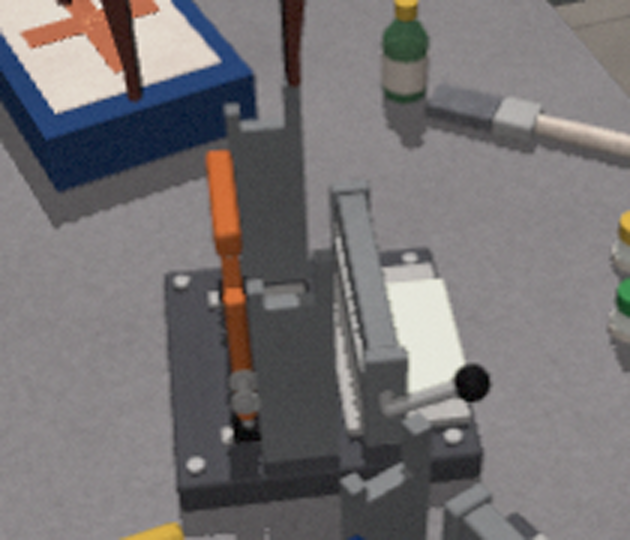

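View pics/t1.png

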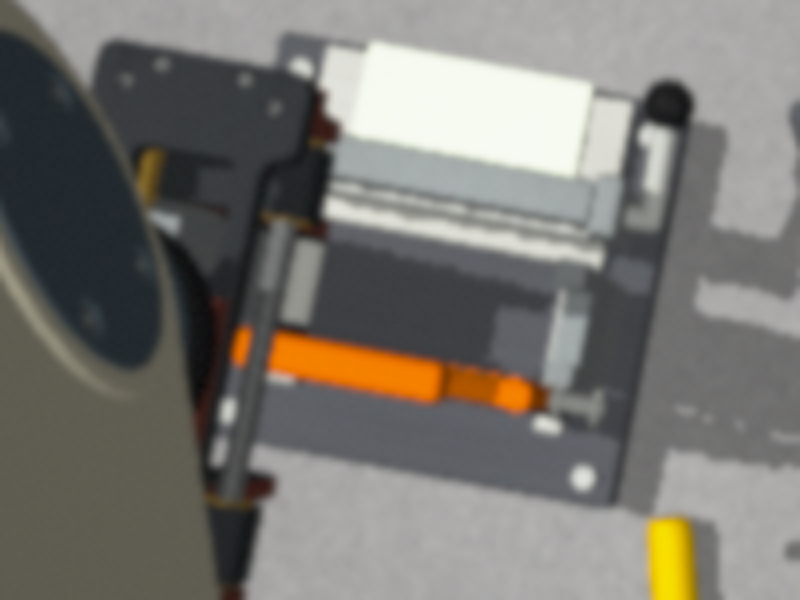

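The scene view shows the open tips at about (195,93) and (248,88), straddling the handle line. They stand a bit higher than the projected TCP, as a linkage gripper's tips do when open. In the top view the jaw crosses the handle squarely. I'll descend and close.

Emit:
move_arm(
  rows=[
    [-1,0,-30,0,-1],
    [-1,0,-60,0,-1],
    [-1,0,-83,0,-1],
    [-1,0,-83,0,-1],
    [-1,0,-83,0,-1],
  ],
)

```text
t: 3.32
ee_pos: [515.1, 183.8, 170.2]
orientation: [1.364, 1.103, -1.357]
ft_force: [0.2, 0.1, -0.5]
width: 87.9
```

Emit:
move_arm(
  rows=[
    [0,0,0,0,1],
    [0,0,0,0,1],
    [0,0,0,0,1],
    [0,0,0,0,1],
    [0,0,0,0,1],
    [0,0,0,0,1],
    [0,0,0,0,1],
    [0,0,0,0,1],
  ],
)

```text
t: 4.32
ee_pos: [515.1, 183.8, 170.2]
orientation: [1.364, 1.103, -1.357]
ft_force: [0.3, -1.3, -0.4]
width: 11.0
```

```bash
python3 - <<'E'
from h import *
o=ctrl.get_obs();print(o["ee_pos"],o["ft_force"],o["width"])
s=get_image("scene");cv2.imwrite("pics/s2.png",cv2.resize(s[60:240,150:360],None,fx=3,fy=3,interpolation=cv2.INTER_CUBIC))
E
```

```text
[515.0554903  183.8134451  170.20536283] [ 0.32067737 -1.30936743 -0.40635665] 11.00634909367824
```

View pics/s2.png

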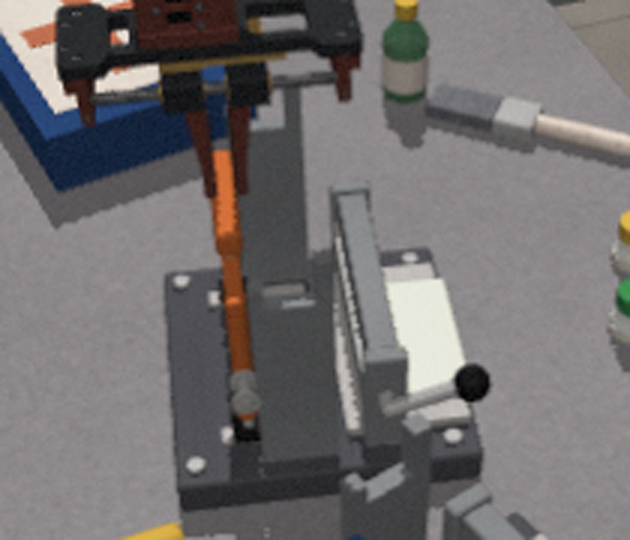

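Width reads 11, not the 18 I expected. Before lifting I'll look closer.

```bash
python3 - <<'E'
from h import *
s=get_image("scene");cv2.imwrite("pics/s3.png",cv2.resize(s[75:155,195:265],None,fx=7.4,fy=7.4,interpolation=cv2.INTER_CUBIC))
s=get_image("top");cv2.imwrite("pics/t3.png",cv2.resize(s[180:280,100:220],None,fx=6,fy=6,interpolation=cv2.INTER_CUBIC))
o=ctrl.get_obs();print(o["width"],o["ft_force"],o["moment"])
E
```

```text
1.003354784409901 [ 0.04888002 -0.97796713  0.97757441] [-0.04956399 -0.02445514  0.01910737]
```

View pics/s3.png

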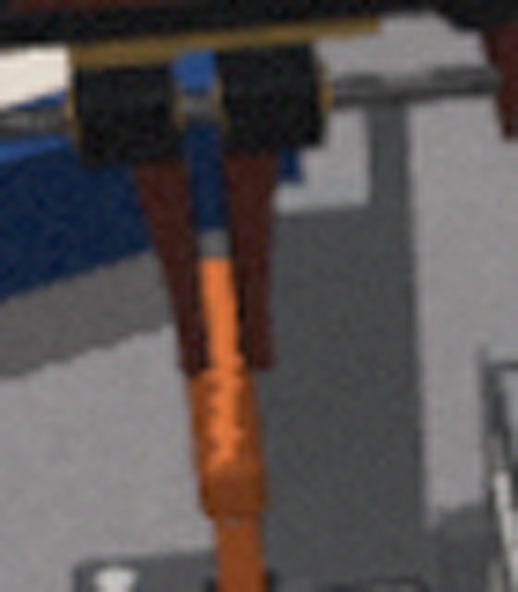

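View pics/t3.png

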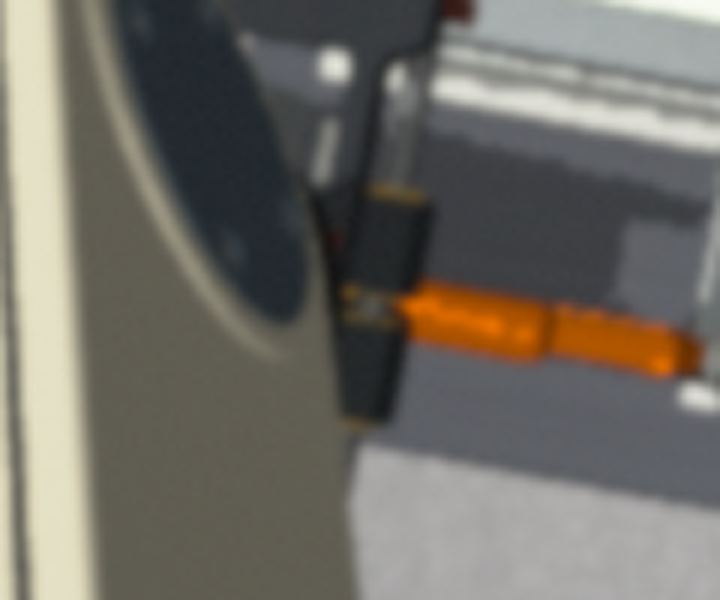

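```bash
python3 - <<'E'
from h import *
o=ctrl.get_obs();p=o["ee_pos"];print(p,o["t"],o["width"])
for z in(0,10,20,30,40):print(z,proj("scene",p+[0,0,z]),proj("top",p+[0,0,z]))
print(proj("scene",[513.4,183.8,195]),proj("scene",[513.4+.2*45,183.8+44,195]),proj("scene",[513.4-.2*45,183.8-44,195]))
s=get_image("scene");cv2.imwrite("pics/s4.png",cv2.resize(s[75:155,195:265],None,fx=7.4,fy=7.4,interpolation=cv2.INTER_CUBIC))
E
```

```text
[515.08445363 183.81239383 170.18301024] 4.475 1.003354784409901
0 [[226.10590072 132.59038873]] [[167.28784931 230.10293757]]
10 [[225.70029978 128.77665531]] [[165.79140809 229.99622465]]
20 [[225.28797392 124.89719723]] [[164.25160542 229.88642726]]
30 [[224.86876297 120.95037384]] [[162.66652765 229.77340961]]
40 [[224.44250195 116.93449232]] [[161.03414673 229.65702784]]
[[224.27533211 123.19934992]] [[222.4261189  109.35057087]] [[226.25668804 138.0101798 ]]
```

View pics/s4.png

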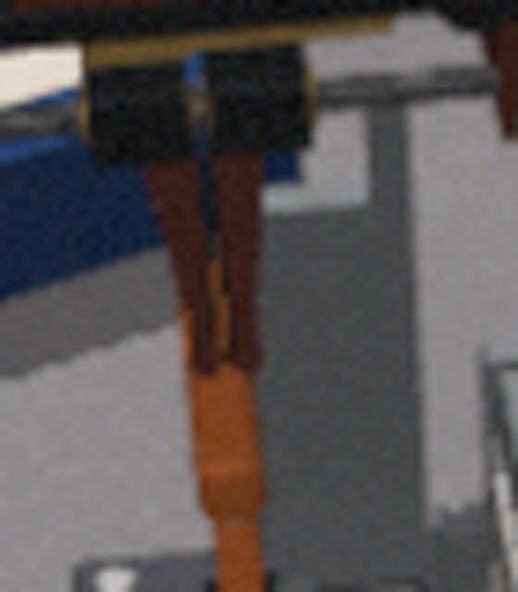

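Here the tips are at about (224.5,125.5), and the fingers have shut to 1 mm in front of and above the handle. So the true tip position differs from ee_pos. The rod between the carriages is visible in both views, so I'll triangulate it.

```bash
python3 - <<'E'
from h import *
print(tri([[162.3,230.5]],[[195+197/7.4,75+100/7.4]]))
K,D,R,t=cam("scene")
# ray of tip (bottom, mid) -> where at given y
u=und("scene",[[195+222/7.4,75+372/7.4]])[0];d=R.T@np.r_[u,1];C=-R.T@t
for z in(160,170,180,190,200,210):k=(z-C[2])/d[2];print((C+k*d).round(1))
print(C,(-cam("top")[2].T@cam("top")[3]))
s=get_image("scene");cv2.imwrite("pics/s5.png",s)
s=get_image("top");cv2.imwrite("pics/t5.png",s)
E
```

```text
[[510.72931929 159.18003155 293.5274518 ]]
[522.2 218.9 160. ]
[519.6 207.  170. ]
[516.9 195.1 180. ]
[514.3 183.1 190. ]
[511.6 171.2 200. ]
[508.9 159.2 210. ]
[ 364.26624207 -489.93030082  753.76059673] [496.57294669  -1.88562442 883.77385384]
```

View pics/s5.png

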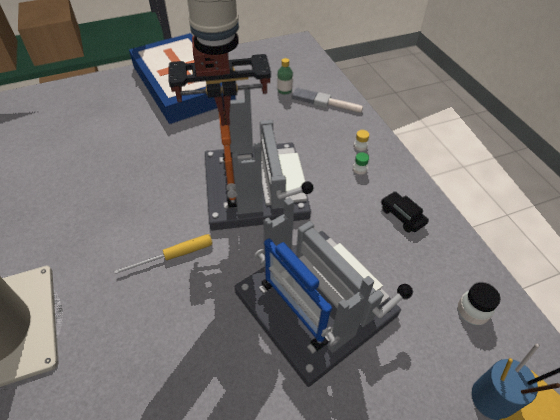

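View pics/t5.png

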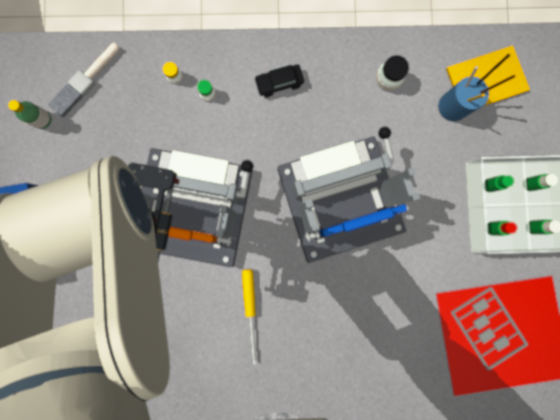

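```bash
python3 - <<'E'
from h import *
print(ctrl.hold_point_z,[a for a in dir(ctrl) if a[0]!='_'])
o=ctrl.get_obs();print(o["t"],o["joint_torque"].round(2),o["ft_force"])
E
```

```text
18.700000000000003 ['Unreachable', 'close_job', 'get_obs', 'hold_point_z']
4.625 [ 0.000e+00 -4.686e+01 -2.501e+01  6.000e-02 -4.000e-02  0.000e+00] [-0.02116128  0.83532095  0.14952734]
```

Emit:
move_arm(
  rows=[
    [0,0,8,0,-1],
    [0,0,8,0,-1],
    [0,0,8,0,-1],
    [0,0,8,0,-1],
    [0,0,8,0,-1],
    [0,0,8,0,-1],
    [0,0,8,0,-1],
    [0,0,8,0,-1],
  ],
)

```text
t: 5.62
ee_pos: [515.1, 183.8, 178.2]
orientation: [1.364, 1.103, -1.357]
ft_force: [1.2, -0.5, 0.9]
width: 77.2
```

```bash
python3 - <<'E'
from h import *
o=ctrl.get_obs();p=o["ee_pos"];print(o["ft_force"],o["joint_torque"].round(2),p,o["width"])
s=get_image("scene");cv2.imwrite("pics/s6.png",cv2.resize(s[60:160,180:280],None,fx=6,fy=6,interpolation=cv2.INTER_CUBIC))
E
```

```text
[ 1.21824385 -0.49184926  0.93395294] [-0.00e+00 -4.66e+01 -2.54e+01  6.00e-02 -4.00e-02  0.00e+00] [515.07828772 183.77535916 178.16360328] 77.1908234812797
```

View pics/s6.png

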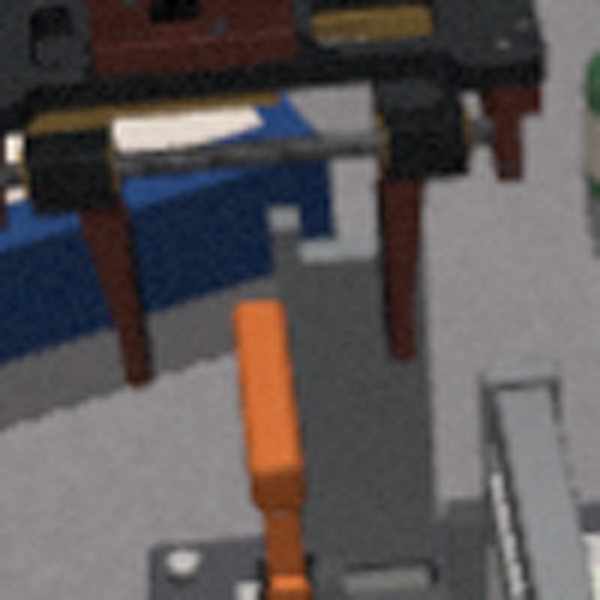

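```bash
python3 - <<'E'
from h import *
j=np.array([.979,-.206,0])
Z=lambda u:None
K,D,R,t=cam("scene");C=-R.T@t
m=[(203.3+247.5)/2,(123.8+119.7)/2]
u=und("scene",[m])[0];d=R.T@np.r_[u,1]
for z in(175,185,195,205,215,225):
    P=C+(z-C[2])/d[2]*d
    a=proj("scene",np.array([P-j*38.6,P+j*38.6]));print(P.round(1),(a[1]-a[0]).round(1), proj("top",P).round(1))
E
```

```text
[522.2 211.6 175. ] [37.3 -3.6] [[150.7 226.4]]
[519.5 199.5 185. ] [38.  -3.7] [[156.  227.6]]
[516.8 187.3 195. ] [38.6 -3.7] [[161.4 228.9]]
[514.1 175.2 205. ] [39.3 -3.8] [[167.  230.2]]
[511.3 163.1 215. ] [40.1 -3.9] [[172.8 231.5]]
[508.6 151.  225. ] [40.8 -4. ] [[178.7 232.9]]
```

Emit:
move_arm(
  rows=[
    [-1,0,-10,0,-1],
    [-1,0,-20,0,-1],
    [-1,0,-28,0,-1],
    [-1,0,-28,0,-1],
  ],
)

```text
t: 6.18
ee_pos: [513.4, 183.6, 149.1]
orientation: [1.363, 1.104, -1.358]
ft_force: [0.0, -0.1, -0.5]
width: 87.9
```

```bash
python3 - <<'E'
from h import *
o=ctrl.get_obs();p=o["ee_pos"];print(o["ft_force"],p,o["width"])
s=get_image("scene");cv2.imwrite("pics/s7.png",cv2.resize(s[60:160,180:280],None,fx=6,fy=6,interpolation=cv2.INTER_CUBIC))
s=get_image("top");cv2.imwrite("pics/t7.png",cv2.resize(s[180:280,100:220],None,fx=6,fy=6,interpolation=cv2.INTER_CUBIC))
E
```

```text
[ 0.04081264 -0.05155031 -0.52064527] [513.44668968 183.57750246 149.14903896] 87.86862969629445
```

View pics/s7.png

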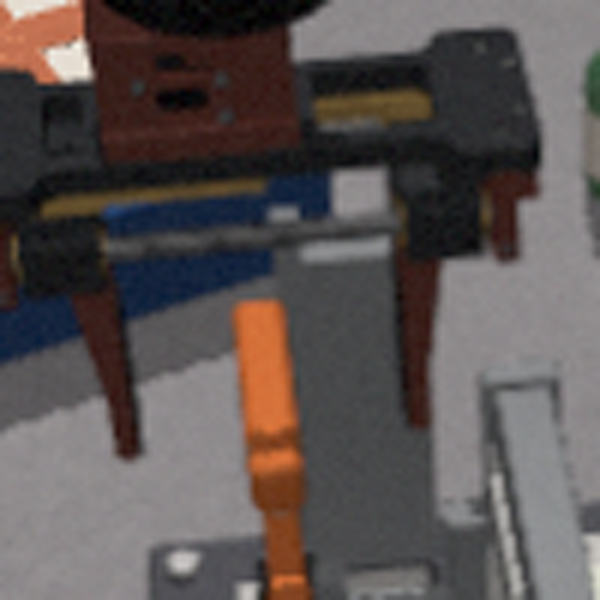

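View pics/t7.png

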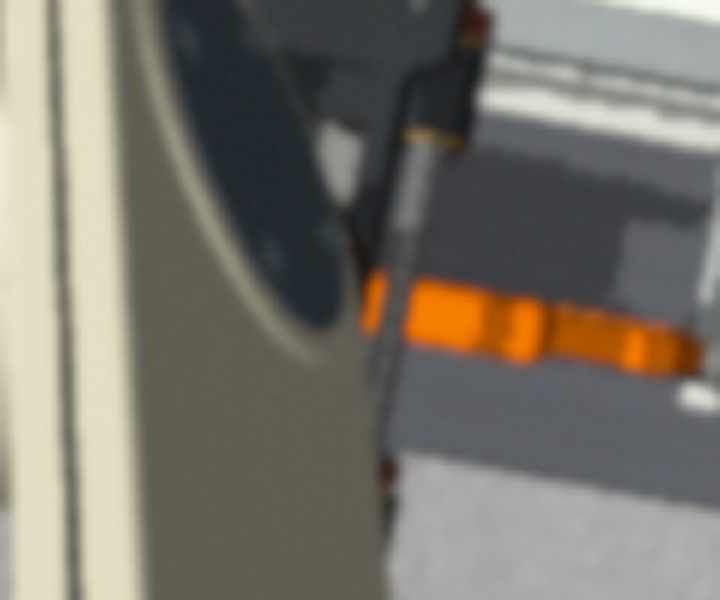

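The tips are now at about (201.7,136) and (250,131). The size and ray check puts them roughly 28 mm higher than ee_pos says (true tip z about 177), and the 29 mm move shows up correctly as 12 px. So the reported z runs low, and I'll work from the images. I'll go 10 mm lower and close.

Emit:
move_arm(
  rows=[
    [0,0,-10,0,-1],
    [0,0,-10,0,-1],
    [0,0,-10,0,1],
    [0,0,-10,0,1],
    [0,0,-10,0,1],
    [0,0,-10,0,1],
    [0,0,-10,0,1],
    [0,0,-10,0,1],
    [0,0,-10,0,1],
    [0,0,-10,0,1],
    [0,0,-10,0,1],
    [0,0,-10,0,1],
  ],
)

```text
t: 7.78
ee_pos: [514.1, 183.8, 140.0]
orientation: [1.364, 1.103, -1.357]
ft_force: [0.9, -0.8, -0.1]
width: 17.7
```

```bash
python3 - <<'E'
from h import *
o=ctrl.get_obs();p=o["ee_pos"];print(o["ft_force"],p,o["width"])
s=get_image("scene");cv2.imwrite("pics/s8.png",cv2.resize(s[60:160,180:280],None,fx=6,fy=6,interpolation=cv2.INTER_CUBIC))
print(ctrl.get_obs()["width"])
E
```

```text
[ 0.93220769 -0.8439412  -0.13537783] [514.0633267  183.79582683 140.02785037] 17.72870115972374
17.634806240366533
```

View pics/s8.png

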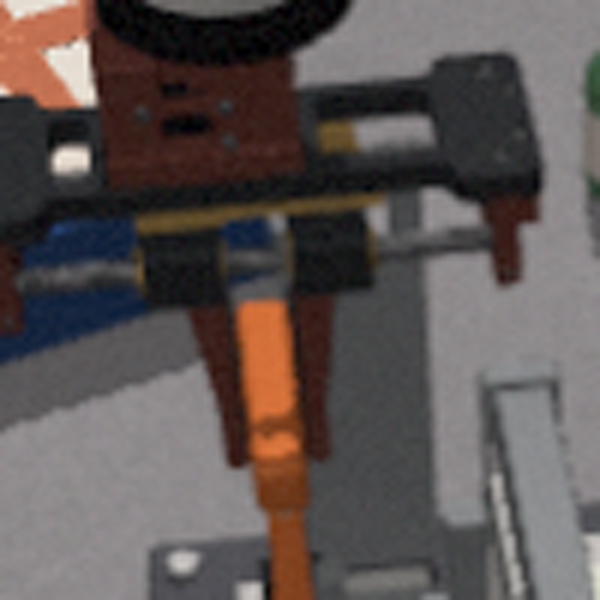

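The fingers hold the handle at width 17.7 mm (the handle is 18). Lifting straight up.

Emit:
move_arm(
  rows=[
    [0,0,0,0,1],
    [0,0,4,0,1],
    [0,0,14,0,1],
    [0,0,26,0,1],
    [0,0,38,0,1],
    [0,0,50,0,1],
    [0,0,62,0,1],
    [0,0,74,0,1],
    [0,0,86,0,1],
    [0,0,98,0,1],
    [0,0,108,0,1],
    [0,0,115,0,1],
  ],
)

```text
t: 9.32
ee_pos: [514.1, 183.7, 255.7]
orientation: [1.364, 1.103, -1.357]
ft_force: [0.3, -0.3, -5.6]
width: 17.7
```

Emit:
move_arm(
  rows=[
    [0,0,2,0,1],
    [0,0,2,0,1],
  ],
)

```text
t: 9.57
ee_pos: [514.3, 183.7, 257.8]
orientation: [1.364, 1.103, -1.356]
ft_force: [0.0, -0.7, -5.9]
width: 17.3
```

```bash
python3 - <<'E'
from h import *
o=ctrl.get_obs();p=o["ee_pos"];print(o["ft_force"],p,o["width"])
s=get_image("scene");cv2.imwrite("pics/s9.png",cv2.resize(s[20:220,160:320],None,fx=3,fy=3,interpolation=cv2.INTER_CUBIC))
s=get_image("top");cv2.imwrite("pics/t9.png",cv2.resize(s[140:280,90:260],None,fx=4,fy=4,interpolation=cv2.INTER_CUBIC))
for z in (186,286,296,301,306):
  print(z,proj("scene",[513.4-.2*45,183.8-44,z+10]),proj("top",[513.4-.2*45,183.8-44,z+10]))
E
```

```text
[ 5.29854544e-04 -7.33962605e-01 -5.86658754e+00] [514.26816862 183.7338852  257.81982271] 17.34195451981692
186 [[226.21420945 137.61485592]] [[189.24767033 235.35037804]]
286 [[221.561651    94.15691902]] [[175.08279802 234.96846613]]
296 [[221.04793171  89.33879237]] [[173.39527136 234.92301066]]
301 [[220.78742815  86.89403347]] [[172.52929677 234.89968822]]
306 [[220.52445207  84.42502977]] [[171.64799005 234.87595536]]
```

View pics/s9.png

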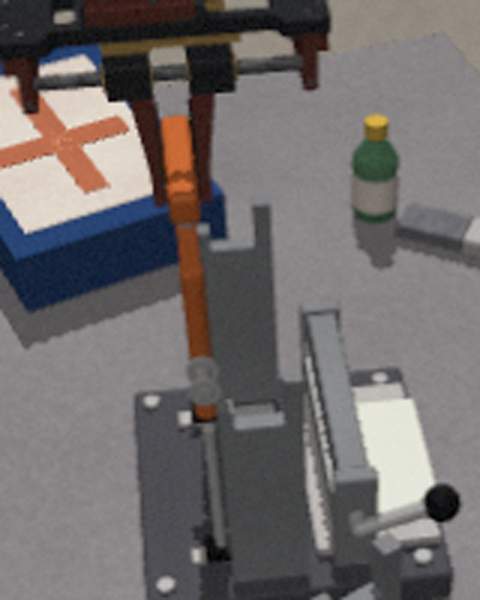

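View pics/t9.png

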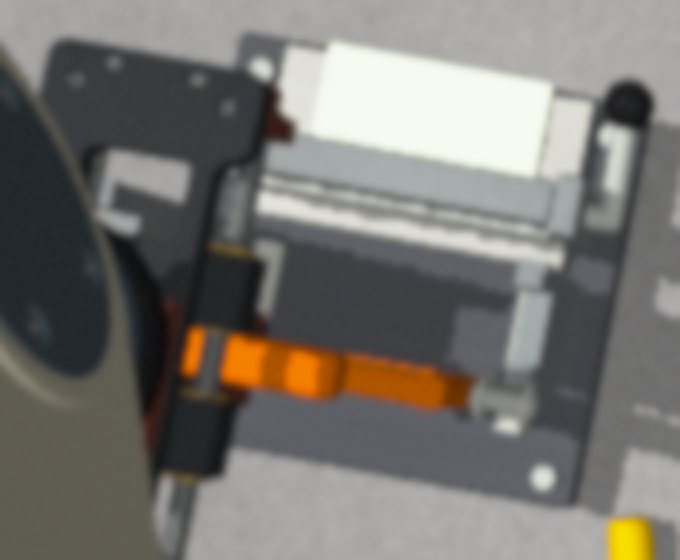

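The guard is up about 118 mm. The handle's near end moved to about (221,84), which matches z around 306, and the wrist reads only the guard's weight. Now 34 mm to the rear along (0.978, -0.21).

Emit:
move_arm(
  rows=[
    [3,-0.6,0,0,1],
    [8,-1.7,0,0,1],
    [14,-3,0,0,1],
    [20,-4.3,0,0,1],
    [26,-5.5,0,0,1],
    [31,-6.6,0,0,1],
    [33.3,-7,0,0,1],
    [33.3,-7,0,0,1],
    [33.3,-7,0,0,1],
  ],
)

```text
t: 10.8
ee_pos: [547.6, 176.6, 257.6]
orientation: [1.364, 1.102, -1.356]
ft_force: [0.6, -1.2, -5.4]
width: 17.5
```

```bash
python3 - <<'E'
from h import *
o=ctrl.get_obs();p=o["ee_pos"];print(o["ft_force"],o["moment"],p,o["width"])
s=get_image("scene");cv2.imwrite("pics/s10.png",cv2.resize(s[20:220,160:320],None,fx=3,fy=3,interpolation=cv2.INTER_CUBIC))
E
```

```text
[ 0.59167306 -1.19801765 -5.43563595] [-0.19389288 -0.02122622 -0.17765485] [547.56067767 176.62197885 257.62285181] 17.533113122960685
```

View pics/s10.png

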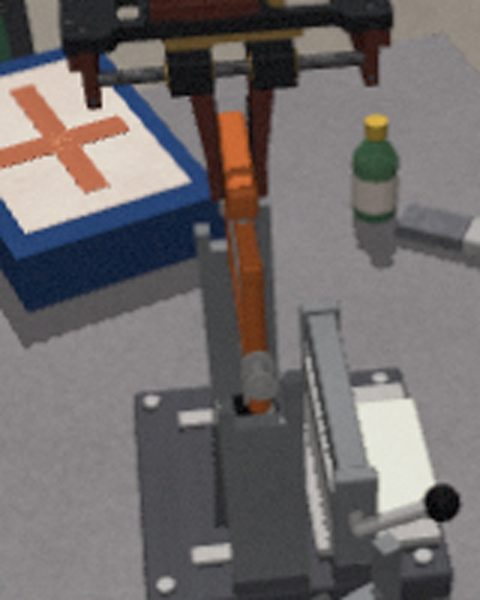

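The guard moved back freely: the bar's end at crop (258,372) is now over the near cheek's notch. Lowering gently.

Emit:
move_arm(
  rows=[
    [0,0,-4,0,1],
    [0,0,-9,0,1],
    [0,0,-14,0,1],
    [0,0,-19,0,1],
    [0,0,-24,0,1],
    [0,0,-28,0,1],
    [0,0,-30,0,1],
    [0,0,-31,0,1],
    [0,0,-32,0,1],
    [0,0,-32,0,1],
  ],
)

```text
t: 12.1
ee_pos: [547.5, 176.6, 225.5]
orientation: [1.364, 1.102, -1.357]
ft_force: [-0.3, -0.7, -5.9]
width: 17.5
```

Emit:
move_arm(
  rows=[
    [0,0,-0.5,0,1],
    [0,0,-1,0,1],
    [0,0,-1.5,0,1],
    [0,0,-1.5,0,1],
  ],
)

```text
t: 12.6
ee_pos: [547.6, 176.7, 224.9]
orientation: [1.364, 1.102, -1.356]
ft_force: [-3.9, -3.2, 6.1]
width: 17.9
```

```bash
python3 - <<'E'
from h import *
o=ctrl.get_obs();p=o["ee_pos"];print(o["ft_force"],o["moment"],p,o["width"])
s=get_image("scene");cv2.imwrite("pics/s11.png",cv2.resize(s[20:220,160:320],None,fx=3,fy=3,interpolation=cv2.INTER_CUBIC))
E
```

```text
[-3.94748733 -3.21967736  6.0905165 ] [-0.50853382  0.79439977 -0.13278076] [547.59498332 176.6644406  224.91518661] 17.918333772309634
```

View pics/s11.png

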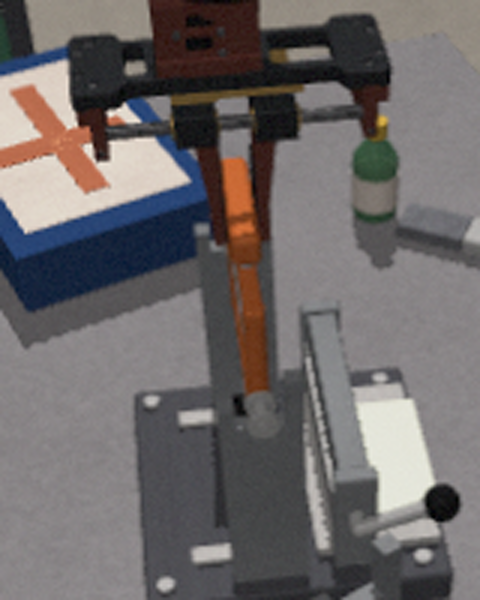

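Contact force came at a lift of 84.9 mm, which is the hung value of 85. On a lip it would have been about 100. Opening, then up and away.

Emit:
move_arm(
  rows=[
    [0,0,0.5,0,1],
    [0,0,0.5,0,-1],
    [0,0,0.5,0,-1],
    [0,0,0.5,0,-1],
    [0,0,0.5,0,-1],
    [0,0,0.5,0,-1],
    [0,0,0.5,0,-1],
    [0,0,0.5,0,-1],
    [0,0,0.5,0,-1],
  ],
)

```text
t: 13.78
ee_pos: [547.6, 176.7, 225.4]
orientation: [1.364, 1.102, -1.356]
ft_force: [0.0, 0.5, 0.1]
width: 88.0
```

Emit:
move_arm(
  rows=[
    [0,0,15,0,-1],
    [0,0,45,0,-1],
    [0,0,85,0,-1],
    [0,0,125,0,-1],
    [0,0,140,0,-1],
    [-30,-50,140,0,-1],
    [-60,-100,140,0,-1],
    [-90,-150,140,0,-1],
    [-120,-200,140,0,-1],
    [-120,-240,140,0,-1],
    [-120,-240,140,0,-1],
  ],
)

```text
t: 15.15
ee_pos: [426.9, -65.2, 365.1]
orientation: [1.367, 1.1, -1.359]
ft_force: [-1.0, -0.2, -0.1]
width: 87.9
```

```bash
python3 - <<'E'
from h import *
o=ctrl.get_obs();print(o["t"],o["ft_force"],o["ee_pos"],o["width"])
cv2.imwrite("pics/s12.png",get_image("scene"))
cv2.imwrite("pics/t12.png",get_image("top"))
s=cv2.imread("pics/s12.png");cv2.imwrite("pics/s12c.png",cv2.resize(s[50:220,180:310],None,fx=3.5,fy=3.5,interpolation=cv2.INTER_CUBIC))
for d in(0,.034):
  c=np.array([513.4+d*978,183.8-d*210,186+85+10]);j=np.array([.21,.978,0])*45
  print(proj("scene",np.array([c,c+j,c-j])).round(1).tolist())
E
```

```text
15.15 [-1.02646901 -0.17623997 -0.10897794] [426.90127189 -65.18470583 365.12333817] 87.85274303179818
[[220.3, 86.6], [218.7, 72.9], [222.1, 101.3]]
[[238.7, 85.0], [236.5, 71.4], [241.2, 99.6]]
```

View pics/s12.png

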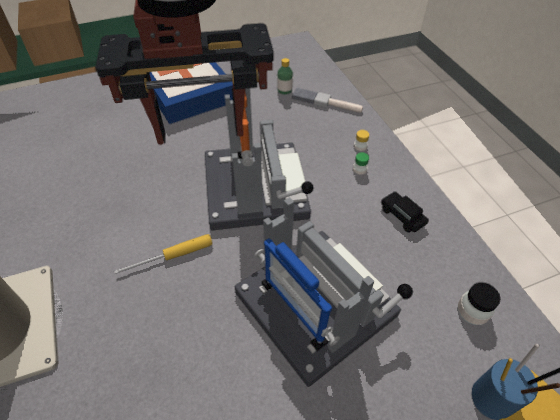

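View pics/s12c.png

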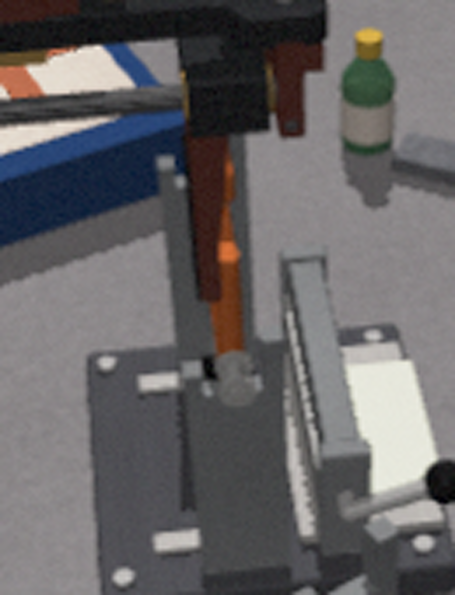

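View pics/t12.png

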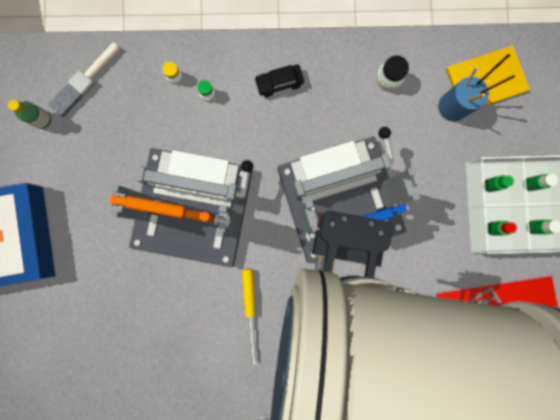

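The guard stays up in both views with the gripper away, and the blue guard looks shut. The gripper hides part of the scene view, so I'll move it aside for one clear check.

Emit:
move_arm(
  rows=[
    [-30,-50,0,0,-1],
    [-50,-100,0,0,-1],
    [-60,-150,0,0,-1],
    [-60,-200,0,0,-1],
    [-60,-250,0,0,-1],
    [-60,-250,0,0,-1],
  ],
)

```text
t: 16.0
ee_pos: [367.9, -314.7, 364.2]
orientation: [1.367, 1.103, -1.359]
ft_force: [0.9, 1.0, -0.5]
width: 87.8
```

```bash
python3 - <<'E'
from h import *
o=ctrl.get_obs();print(o["t"],o["ft_force"],o["ee_pos"],o["qvel"].round(3))
s=get_image("scene");cv2.imwrite("pics/s13.png",cv2.resize(s[50:220,180:310],None,fx=3.5,fy=3.5,interpolation=cv2.INTER_CUBIC))
t=get_image("top");cv2.imwrite("pics/t13.png",cv2.resize(t[140:275,100:260],None,fx=4.5,fy=4.4,interpolation=cv2.INTER_CUBIC))
for d in(0.023,.034,.045):
  c=np.array([513.4+d*978,183.8-d*210,186+85+10]);j=np.array([.21,.978,0])*45
  print(((proj("scene",np.array([c,c+j,c-j]))-[180,50])*3.5).round(1).tolist(),((proj("top",np.array([c,c+j,c-j]))-[100,140])*[4.5,4.4]).round(1).tolist())
E
```

```text
16.0 [ 0.91458461  0.9575508  -0.53467021] [ 367.89880897 -314.69413308  364.17347458] [ 0.043 -0.035  0.04   0.017  0.018  0.031]
[[184.8, 124.2], [177.6, 76.6], [192.5, 175.4]] [[229.9, 329.0], [97.0, 304.9], [362.7, 353.1]]
[[205.5, 122.4], [197.7, 74.9], [214.0, 173.5]] [[236.7, 297.4], [103.9, 273.3], [369.3, 321.5]]
[[226.3, 120.6], [217.7, 73.3], [235.5, 171.6]] [[243.5, 265.9], [110.9, 241.8], [375.9, 290.0]]
```

View pics/s13.png

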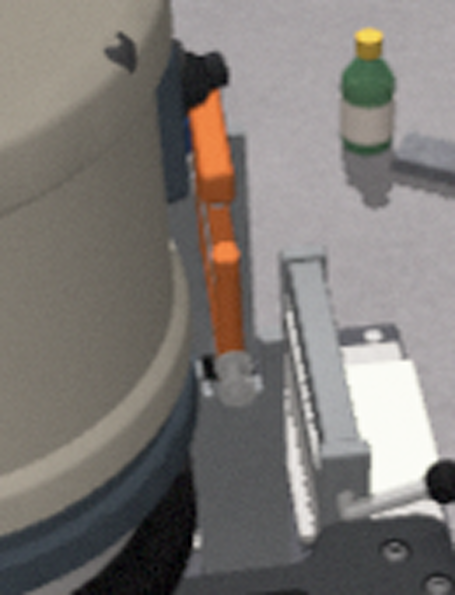

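View pics/t13.png

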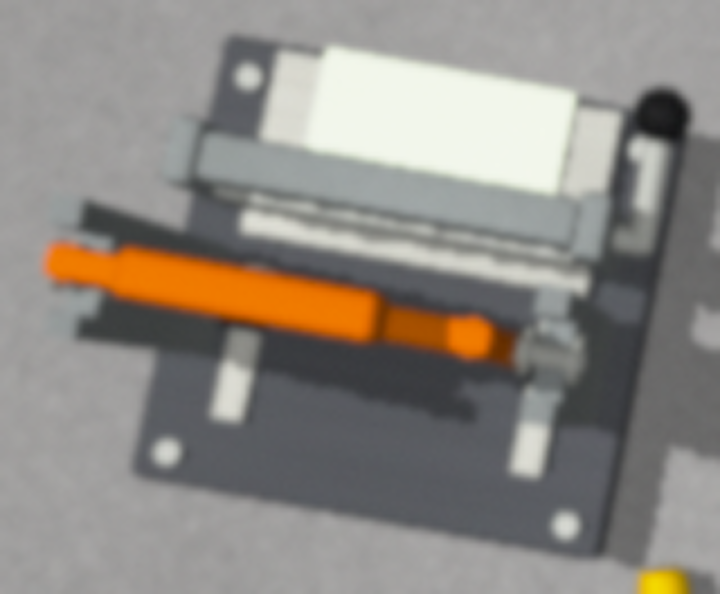

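The scene view has the handle's near end at crop (213,175), against (214,173.5) predicted for lift 85 mm and shift 34 mm. In the top view its centre is at (248,293), against (237,297). It is hanging mid-notch, so I'll hand in.

```bash
python3 -c "
from workcell import ctrl
print(ctrl.close_job(), ctrl.get_obs()['t'])"
```

```text
the job is handed in; nothing more can be done
the job is handed in; nothing more can be done
```

The orange guard is hung open and stays up by itself, and the job is handed in at about 16 s. I lifted it about 118 mm, pushed it 34 mm to the rear, lowered it into the notches, let go and moved the arm clear.

- **Seating:** Contact came at a lift of about 84.9 mm, against 85 expected. In the last pictures, with the gripper away, the handle sits where lift 85 mm and shift 34 mm predict: within about 0.5 px in the scene view and 2.5 px in the top view.
- **Blue guard:** It was never touched. It looked shut in the last picture that showed it whole. The arm covered it in part of the final top view.
- **First grasp failed:** The fingers shut to 1 mm above the handle, because the reported tool height was about 28 mm lower than the tips appeared in the pictures. I reopened, went about 30 mm lower going by the pictures, and closed on the handle at 17.7 mm, against 18 expected. I did not find the cause of that disagreement.
- **Forces:** The wrist readings I took stayed under about 8 N.

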